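# Gauge the blind pocket with the ring-marked depth rod and set the needle stop

## Robot

A 6-joint arm with a two-finger parallel gripper is mounted at the origin on the work surface. World frame = base frame: x ahead of the robot, y to its left, z up, the work surface at z = 0. Lengths are in m, angles in degrees, forces in N, time in s.
With the tool pointing down it reaches from about 0.35 to 0.925 m from the base axis. Payload 6.4 kg.
Tool frame: the origin (TCP) lies between the finger pads; the fingertips stand 25 mm ahead of it and the grasp point (between the pads) lies 6 mm ahead of it; z points along the fingers, y is the line along which they close (so a half turn about z gives the same grasp; the last joint's range is limited). The gripper opens to 85 mm and grips with 20 to 120 N. Pads are 22 mm wide; open, the fingers measure 114 mm over their backs; the gripper's body (76 mm by 85 mm) begins 54 mm behind the grasp point. The pads swing forward as they close: fully open they stand 13 mm farther back than shut.
Start: joints at [63.363, 14.043, 89.255, -0, 76.702, -9.975], TCP at [0.186, 0.623, 0.256] pointing down, gripper open.
Joint ranges: [-179.41, 179.41], [-58.25, 129.5], [7.25, 145.43], [-54.29, 234.29], [11.92, 165.04], [-157.13, 157.13]. Speed limits (degrees/s): [147.25, 147.25, 180, 180, 180, 180].

## Interface

Orientations are given as a 3x3 rotation matrix whose columns are the frame's x, y, z axes.
In Python, from bench import bot gives the robot as it stands.
- The arm moves only by the shell command python3 -m inch 'ROWS'. ROWS is a JSON object of lists of equal length, an entry for each row: "grip": the finger opening in cm, from 0 to 8.54; "translation": the shift along the tool's x, y, z in cm, a list of three; "rot": the turn, a rotation vector about the tool's x, y, z in rad, a list of three. A call has 1 to 12 rows; each row is the pose to reach, as a shift and turn from the pose commanded when the call began, along the tool's axes at that moment; what a row does not reach only later rows make up. A row lasts 1/12 s, in which the tool goes at most 41.7 mm and 7.16 degrees, less where a joint would pass 70% of its speed; a pose out of reach is approached as far as the arm can. A call with a gripper value outside its range is refused whole. The fingers move at their own pace and stop on an object; the grip force is fixed at half the most. Time passes only in rows, so rows that repeat a pose let the fingers close. It gives the time, the measured TCP pose, the force, the opening and the grip force at its end, in the units of the state.
- bot.observe(): the state, without advancing time (a new reading comes with each control period).
- bot.grab_frame(name): name is "scene" or "top" or "wrist"; returns the picture (420x560x3 uint8, blue, green, red); there is no depth.
- bot.camera_model(name): a dict with "camera_matrix" (3x3 intrinsics, pixels), "extrinsics" (4x4, takes a point from camera to world coordinates). Camera axes: x right, y down, z forward; pixel columns grow to the right and rows downward; lengths in m; the calibration is good to about 2 mm. A picture is of the moment at which its call begins: read the wrist's pose just before it. camera_model takes no time and is no camera call; for the wrist camera it gives the pose at the moment of the call.
- bot.finish_job(): hands the job in; it is judged then, once.
The state is a dict: "time_s": time; "joint_positions": joint angles; "joint_velocities": joint speeds; "tau": joint torques, N m; "tcp_pos": TCP position; "tool_rot": TCP orientation; "wrist_force": force on the tool from outside, world axes, zero at the start; "torque": the same for the moment, N m; "grip_width": finger opening in m; "finger_force": force on a finger pad.
Only numpy, scipy, OpenCV 4.12 (cv2) and the standard library are available. Lean on these libraries where they do the work, as an engineer would, in place of code of your own. Each camera call takes 0.05 s, during which the arm holds its last target. There are 200 camera calls.

## Task

Take the depth rod out of its stand, lower it gently into the pocket of the aluminium block and press until its tip bottoms, so that the sliding ring is pushed up the rod and marks the depth; leave the rod standing there, bottomed, with the ring on the block's face. Then slide the stop on the scale track to the depth that the ring marks (millimetre for millimetre), let go, and leave the other things on the bench where they are.

Things in the scene. Friction and masses are not known exactly. Their poses are not given: they have to be found in the camera images.
- rod: Depth rod, 0.1 to 0.2 kg: plain steel, 10 mm diameter, 125 mm long, with a dark grip head 20 x 20 x 36 mm tall on top (161 mm in all). Origin: centre of the tip (lower end); z along the rod to the head; x, y across the head's flats. The last 4 mm taper to 7 mm. Starts upright in the stand, tip 25 mm below the stand's top. Head's centre, to be gripped by two flats: 143 mm above the origin.
- ring (a joint): Black ring on the rod, 28 mm outer diameter, 10 mm tall, that slides along the rod with a friction of about 4 N and stays where it is pushed. Value: distance from the rod's tip to the ring's underside (m), so the depth marked. Starts at 0.027 to 0.031; can go up to 0.110.
- ring_under (a point): Centre of the underside of that ring, on the rod's axis.
- rod_stand: Grey plastic stand fixed to the bench, 70 x 70 mm, 35 mm tall, with one blind hole (11 mm diameter, 25 mm deep) in the middle of its top. Origin: centre of its underside.
- pocket_block: Aluminium block fixed to the bench, 80 x 80 x 80 mm, four small screw heads near the corners of its top. The pocket is a vertical blind round hole, 11.4 mm diameter, in the middle of its top; its hard floor must not take over 25 N, and its depth is unknown, 36 to 66 mm: it must be felt. Origin: centre of its underside.
- mouth (a point): Centre of the pocket's mouth, level with the block's top face, 80 mm above the bench.
- stop_base: Aluminium scale track fixed to the bench, 170 mm long along its own y axis, 40 mm wide (its x), 14 mm tall, dark tick marks every 10 mm (longer every 50 mm). Origin: centre of its underside. The zero mark (a long one) is 60 mm from the centre towards its -y, the end roughly to the right as the robot sees it.
- stop (a joint): The black stop (pointer) on the track. Value: distance of the stop's centre from the zero mark along the track's +y, in m (0 = zero end, 0.120 = other end); 0.045 means the stop is set to 45 mm. It slides with about 1.5 N and stays where it is left. Starts at 0.090 to 0.115.
- stop_top (a point): Centre of the stop's top face, 54.5 mm above the bench. The stop is a block 28 mm across the track (x), 20 mm along it (y) and 40 mm tall, with a white centre line; it can be pinched across the 28 mm and slid.
- vial_a: Bystander: small glass vial with black cap, 12 mm diameter, 32 mm tall, standing upright. Origin: centre of its underside.
- vial_b: Bystander: another such vial. Origin: centre of its underside.
- amber_bottle: Bystander: amber glass bottle with white cap, 70 mm diameter, 150 mm tall. Origin: centre of its underside.
- wrench: Bystander: steel wrench lying flat, 160 mm long along its x, 8 mm high. Origin: centre of its underside.
- column: Bystander: steel separation column lying flat, 150 mm long along its x, 18 mm high and wide. Origin: centre of its underside.
- tray: Bystander, fixed: shallow black tray with fittings, 100 x 150 mm, 22 mm high. Origin: centre of its underside.
- vial_rack: Bystander, fixed: grey rack full of vials, 80 x 140 mm, 43 mm high. Origin: centre of its underside.
Things that resemble listed ones, but are neither listed nor needed, are in the scene too. Leave any blue, purple or turquoise look-alike of the stop_base alone.

How it is judged (in metres and radians):
On the way, in this order (a step that is already met when the one before it is completed fails the run):
1. the rod, in the pocket, is pressed on the pocket's floor (over 2 N) with its ring down on the block's face (distance between rod and plug_c0 below 0.006 m and z of ring_under in the frame of mouth below 0.002 m and horizontal distance between rod and mouth below 0.004 m and contact force between rod and plug_c0 above 2 N), for 0.06 s.
2. after that, the stop is slid away from its starting region towards the zero end (value of joint stop below 0.078 m), for 0.2 s.
At the end, for the whole second after the job is handed in: The rod stands released in the pocket, its tip within 2 mm of the pocket's floor and its ring's underside within 2 mm of the block's face; the stop stands released and at rest within 3 mm of the depth that the ring marks (distance between rod and plug_c0 below 0.006 m and z of ring_under in the frame of mouth below 0.002 m and horizontal distance between rod and mouth below 0.004 m and ((value of joint ring between 0.034 and 0.03601 m and value of joint stop between 0.031 and 0.039 m) or (value of joint ring between 0.036 and 0.03801 m and value of joint stop between 0.033 and 0.041 m) or (value of joint ring between 0.038 and 0.04001 m and value of joint stop between 0.035 and 0.043 m) or (value of joint ring between 0.04 and 0.04201 m and value of joint stop between 0.037 and 0.045 m) or (value of joint ring between 0.042 and 0.04401 m and value of joint stop between 0.039 and 0.047 m) or (value of joint ring between 0.044 and 0.04601 m and value of joint stop between 0.041 and 0.049 m) or (value of joint ring between 0.046 and 0.04801 m and value of joint stop between 0.043 and 0.051 m) or (value of joint ring between 0.048 and 0.05001 m and value of joint stop between 0.045 and 0.053 m) or (value of joint ring between 0.05 and 0.05201 m and value of joint stop between 0.047 and 0.055 m) or (value of joint ring between 0.052 and 0.05401 m and value of joint stop between 0.049 and 0.057 m) or (value of joint ring between 0.054 and 0.05601 m and value of joint stop between 0.051 and 0.059 m) or (value of joint ring between 0.056 and 0.05801 m and value of joint stop between 0.053 and 0.061 m) or (value of joint ring between 0.058 and 0.06001 m and value of joint stop between 0.055 and 0.063 m) or (value of joint ring between 0.06 and 0.06201 m and value of joint stop between 0.057 and 0.065 m) or (value of joint ring between 0.062 and 0.06401 m and value of joint stop between 0.059 and 0.067 m) or (value of joint ring between 0.064 and 0.06601 m and value of joint stop between 0.061 and 0.069 m) or (value of joint ring between 0.066 and 0.06801 m and value of joint stop between 0.063 and 0.071 m)) and linear speed of rod below 0.01 m/s and velocity of joint stop between -0.005 and 0.005 m/s); the robot touches nothing.
It fails at once if the rod is rammed on the pocket's floor (more than 25 N) (contact force between rod and plug_c0 above 25 N).
It fails at once if a bystander (vial, bottle, wrench or column) is moved more than 20 mm (distance of any of vial_a, vial_b, amber_bottle, wrench, column from where it was at the start of the episode above 0.02 m).
It also fails if it takes over 56 s, if anything falls off the work surface, if the arm or the gripper's body presses on something with over 40 N, if the wrist force passes 120 N, or if a joint passes its speed limit or range.

## Working session

There is one attempt and no reset: what is moved stays moved. The work goes in short steps, Python scripts to look and compute and a shell command to move; the robot and the scene stay as the last step left them, time stands still between calls to the robot, and variables do not carry over. Pictures are saved under pics/ and viewed, at most 10 in all, crops included, and the job is handed in when it is done.

```bash
mkdir -p pics; ls; python3 - <<'E'
from bench import bot
import cv2,numpy as np
s=bot.observe(); print(s)
for n in("top","scene"):
    im=bot.grab_frame(n); cv2.imwrite(f"pics/{n}0.png",im)
    m=bot.camera_model(n); print(n,np.round(m["camera_matrix"],1).tolist(),np.round(m["extrinsics"],3).tolist())
E
```

```text
pics
{'time_s': 0.0, 'joint_positions': array([ 6.33639308e+01,  1.40854345e+01,  8.93252583e+01,  1.17101118e-03,
        7.67004152e+01, -9.97569336e+00]), 'joint_velocities': array([-0.06690794, -0.05237211,  0.09244853,  0.1322339 , -0.06056403,
       -0.05445024]), 'tau': array([-4.58262548e-05, -4.29525626e+01, -3.26131940e+01, -1.69938735e-04,
        5.41852671e-03,  4.09756751e-06]), 'tcp_pos': array([0.18611869, 0.62225575, 0.25516232]), 'tool_rot': array([[-9.58019485e-01,  2.86701724e-01, -8.87164335e-04],
       [ 2.86702877e-01,  9.58017999e-01, -1.72447893e-03],
       [ 3.55508318e-04, -1.90643698e-03, -9.99998120e-01]]), 'wrist_force': array([ 0.16428036, -0.46489363, -0.22103024]), 'torque': array([ 0.0443912 , -0.03269495, -0.01596292]), 'finger_force': 0.0, 'grip_width': 0.08530551645297534}
top [[502.5, 0.0, 279.3], [0.0, 502.5, 217.1], [0.0, 0.0, 1.0]] [[-0.013, -0.996, 0.086, 0.448], [-1.0, 0.012, -0.01, 0.065], [0.009, -0.086, -0.996, 1.402], [0.0, 0.0, 0.0, 1.0]]
scene [[421.6, 0.0, 277.3], [0.0, 421.6, 213.5], [0.0, 0.0, 1.0]] [[0.164, 0.795, -0.583, 1.247], [0.986, -0.14, 0.087, -0.042], [-0.012, -0.59, -0.807, 1.024], [0.0, 0.0, 0.0, 1.0]]
```

View pics/top0.png

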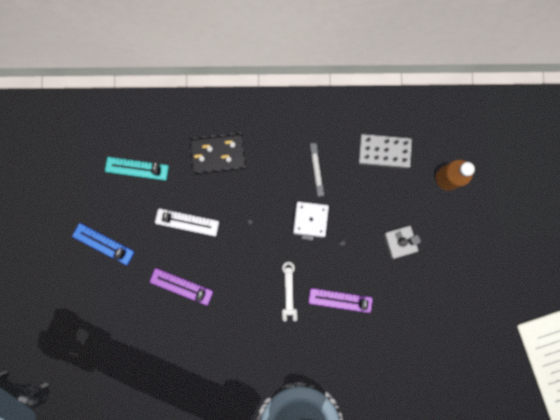

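View pics/scene0.png

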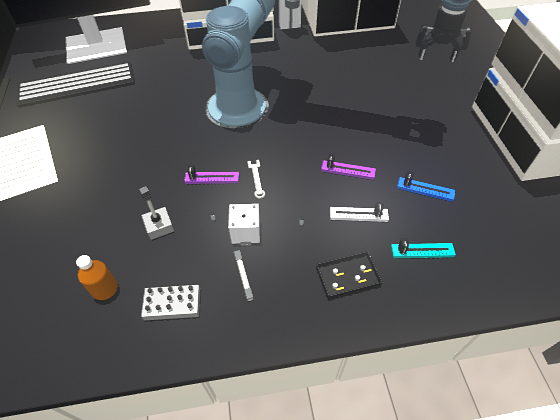

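The top view shows the white/aluminium track at (187,222) with the stop at its left (+y) end (166,217). The look-alikes are turquoise (137,168), blue (103,244), purple (181,286) and purple (341,300), so the uncoloured track is the one meant. The block is at (311,219), the stand at (402,242), the rod head at (415,240), and the vials at (250,222) and (342,243). Next I'll measure these and make one enlarged crop to confirm.

```bash
cat > h.py <<'E'
from bench import bot
import cv2,numpy as np
def ray(n,u,v,z,m=None):
    m=m or bot.camera_model(n); K=np.array(m["camera_matrix"]);T=np.array(m["extrinsics"])
    d=T[:3,:3]@np.linalg.solve(K,[u,v,1]); c=T[:3,3]
    return c+d*(z-c[2])/d[2]
def blobs(im,lo,hi,roi=None,amin=30):
    hsv=cv2.cvtColor(im,cv2.COLOR_BGR2HSV); k=cv2.inRange(hsv,np.array(lo),np.array(hi))
    if roi: w=np.zeros_like(k); x0,y0,x1,y1=roi; w[y0:y1,x0:x1]=k[y0:y1,x0:x1]; k=w
    cs,_=cv2.findContours(k,cv2.RETR_EXTERNAL,cv2.CHAIN_APPROX_NONE)
    return [c for c in cs if cv2.contourArea(c)>amin]
E
python3 - <<'E'
from h import *
im=cv2.imread("pics/top0.png")
for nm,roi,z in(("track",(145,195,230,245),.014),("block",(285,195,335,238),.08),("stand",(380,220,425,262),.035)):
    for c in blobs(im,(0,0,90),(180,70,255),roi,100):
        r=cv2.minAreaRect(c); b=cv2.boxPoints(r)
        P=np.array([ray("top",*p,z)[:2] for p in b])
        print(nm,np.round(r[0],1),np.round(P.mean(0),4),"sides",np.round(np.linalg.norm(np.diff(P,axis=0),axis=1),3),"ang",np.round(np.degrees(np.arctan2(*(P[1]-P[0])[::-1])),1))
for nm,p,z in(("head",(415.5,240),.171),("stop",(166,217),.0545),("vialA",(250,222),.03),("vialB",(342,243),.03)): print(nm,np.round(ray("top",*p,z),3))
sc=cv2.imread("pics/scene0.png"); 
A=cv2.resize(im[200:245,140:230],(800,400),interpolation=cv2.INTER_CUBIC)
B=cv2.resize(im[215:270,375:430],(200,200),interpolation=cv2.INTER_CUBIC)
C=cv2.resize(sc[175:245,130:180],(143,200),interpolation=cv2.INTER_CUBIC)
D=cv2.resize(sc[190:250,315:400],(283,200),interpolation=cv2.INTER_CUBIC)
row=np.hstack([B,C,D,np.zeros((200,800-626,3),np.uint8)])
cv2.imwrite("pics/crop1.png",np.vstack([A,row]))
E
```

```text
track [186.4 222. ] [0.5573 0.3079] sides [0.049 0.18  0.049] ang -11.2
block [310.6 219.8] [ 0.5539 -0.0311] sides [0.095 0.09  0.095] ang -7.2
stand [403.4 241.2] [ 0.4961 -0.2866] sides [0.091 0.077 0.091] ang -74.1
head [ 0.494 -0.281  0.171]
stop [0.568 0.356 0.054]
vialA [0.554 0.131 0.03 ]
vialB [ 0.493 -0.12   0.03 ]
```

View pics/crop1.png

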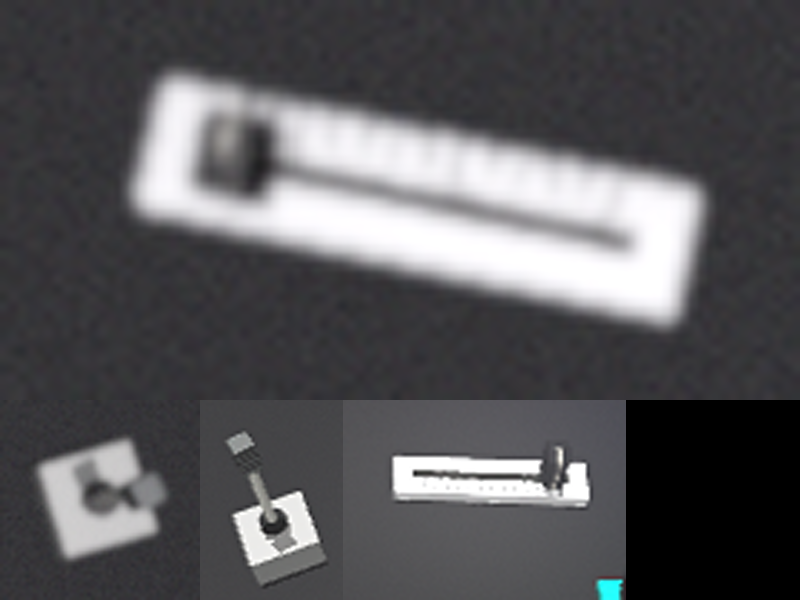

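The crop confirms the uncoloured track, with its ticks on the +x side and the stop at the +y end. The rod stands in the grey stand and its head is slightly turned. Next I'll work out the approach in tool axes.

```bash
cat >> h.py <<'E'
def go(x,y,z,yaw=None):
    "delta in tool axes (cm) and turn about tool z (rad); yaw = world angle (deg) of tool y axis"
    s=bot.observe(); R=np.array(s["tool_rot"]); d=R.T@(np.array([x,y,z])-s["tcp_pos"])*100
    cur=np.degrees(np.arctan2(R[1,1],R[0,1])); out=0
    if yaw is not None: out=-np.radians((yaw-cur+90)%180-90)
    from scipy.spatial.transform import Rotation as Ro
    xa=R[:,0]; yw=np.radians(cur if yaw is None else cur-np.degrees(out))
    Rt=np.array([[np.sin(yw),np.cos(yw),0],[-np.cos(yw),np.sin(yw),0],[0,0,-1]]).T
    Rt=np.column_stack([[np.sin(yw),-np.cos(yw),0],[np.cos(yw),np.sin(yw),0],[0,0,-1]])
    if Rt[:,0]@xa<0: Rt[:,:2]*=1
    rv=Ro.from_matrix(R.T@Rt).as_rotvec()
    print("d_cm",np.round(d,2),"rotvec",np.round(rv,4),"yaw now",round(cur,2),"q6",round(s["joint_positions"][5],1))
E
python3 - <<'E'
from h import *
s=bot.observe();m=bot.camera_model("wrist")
T=np.array(m["extrinsics"]);R=np.array(s["tool_rot"]);print(np.round(R.T@(T[:3,3]-s["tcp_pos"]),4),np.round(R.T@T[:3,:3],3).tolist(),np.round(m["camera_matrix"],1).tolist())
go(.45,.2,.33); go(.49,-.28,.33,); go(.494,-.281,.33,73)
E
```

```text
[ 0.0651  0.0017 -0.1186] [[-0.0, -0.966, -0.257], [1.0, 0.0, -0.001], [0.001, -0.257, 0.966]] [[298.4, 0.0, 283.5], [0.0, 298.4, 210.7], [0.0, 0.0, 1.0]]Traceback (most recent call last):
  File "<stdin>", line 4, in <module>
  File "h.py", line 22, in go
    rv=Ro.from_matrix(R.T@Rt).as_rotvec()
       ~~~~~~~~~~~~~~^^^^^^^^
  File "scipy/spatial/transform/_rotation.pyx", line 1143, in scipy.spatial.transform._rotation.Rotation.from_matrix
ValueError: Non-positive determinant (left-handed or null coordinate frame) in rotation matrix 0: [[-9.99999953e-01  5.32121006e-07 -3.07637439e-04]
 [-1.20145021e-17  9.99998504e-01  1.72969913e-03]
 [-3.07637899e-04 -1.72969905e-03  9.99998457e-01]].
```

```bash
python3 - <<'E'
s=open('h.py').read().split('\n')
s=[l for l in s if not l.strip().startswith(('Rt=np.array','if Rt'))]
t='\n'.join(s).replace("[[np.sin(yw),-np.cos(yw),0],","[[-np.sin(yw),np.cos(yw),0],").replace("xa=R[:,0]; ","")
open('h.py','w').write(t)
E
python3 - <<'E'
from h import *
go(.45,.2,.33); go(.494,-.281,.33,90)
E
```

```text
d_cm [-37.38 -32.9   -7.42] rotvec [-0.0017 -0.0003 -0.    ] yaw now 73.34 q6 -10.0
d_cm [-55.39 -77.72  -7.35] rotvec [-0.0017 -0.0006 -0.2908] yaw now 73.34 q6 -10.0
```

```bash
python3 -m inch '{"grip":[8.5,8.5,8.5,8.5,8.5,8.5,8.5,8.5,8.5,8.5,8.5,8.5],"translation":[[-5,-4,-7.4],[-37,-33,-7.4],[-37,-33,-7.4],[-37,-33,-7.4],[-37,-33,-7.4],[-37,-33,-7.4],[-37,-33,-7.4],[-37,-33,-7.4],[-37,-33,-7.4],[-37,-33,-7.4],[-37,-33,-7.4],[-37,-33,-7.4]],"rot":[[0,0,0],[0,0,0],[0,0,0],[0,0,0],[0,0,0],[0,0,0],[0,0,0],[0,0,0],[0,0,0],[0,0,0],[0,0,0],[0,0,0]]}'
python3 -m inch '{"grip":[8.5,8.5,8.5,8.5,8.5,8.5,8.5,8.5,8.5,8.5,8.5,8.5],"translation":[[-18,-45,0],[-18,-45,0],[-18,-45,0],[-18,-45,0],[-18,-45,0],[-18,-45,0],[-18,-45,0],[-18,-45,0],[-18,-45,0],[-18,-45,0],[-18,-45,0],[-18,-45,0]],"rot":[[0,0,0],[0,0,0],[0,0,0],[0,0,0],[0,0,0],[0,0,0],[0,0,0],[0,0,0],[0,0,0],[0,0,0],[0,0,0],[0,0,0]]}'
python3 -m inch '{"grip":[8.5,8.5,8.5,8.5],"translation":[[0,0,0],[0,0,0],[0,0,0],[0,0,0]],"rot":[[0,0,0],[0,0,0],[0,0,0],[0,0,0]]}'
python3 - <<'E'
from h import *
go(.494,-.281,.33,73)
m=bot.camera_model("wrist");im=bot.grab_frame("wrist");cv2.imwrite("pics/w1.png",im);np.save("w1.npy",np.array(m["extrinsics"]))
E
```

```text
time_s: 1.1
tcp_pos: [0.4402, 0.2089, 0.3291]
tool_rot: [[-0.958, 0.287, -0.0], [0.287, 0.958, 0.0], [0.0, -0.0, -1.0]]
wrist_force: [0.0, -0.1, 0.2]
grip_width: 0.085
finger_force: 0.0
time_s: 2.1
tcp_pos: [0.4827, -0.2753, 0.3285]
tool_rot: [[-0.957, 0.289, -0.001], [0.289, 0.957, -0.0], [0.001, -0.0, -1.0]]
wrist_force: [0.5, 0.8, -0.8]
grip_width: 0.0849
finger_force: 0.0
time_s: 2.43
tcp_pos: [0.4833, -0.2707, 0.3291]
tool_rot: [[-0.958, 0.285, -0.0], [0.285, 0.958, 0.0], [0.0, 0.0, -1.0]]
wrist_force: [0.1, -0.2, -0.6]
grip_width: 0.0851
finger_force: 0.0
d_cm [-1.32 -0.68 -0.1 ] rotvec [ 0.0003 -0.0003  0.0073] yaw now 73.42 q6 -114.4
```

View pics/w1.png

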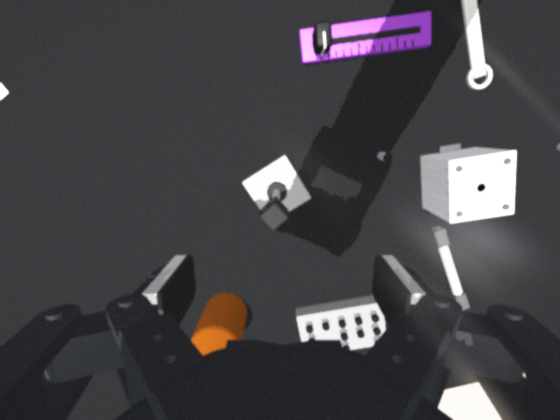

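The wrist view shows the rod head at (273,214), turned about 40° in the image, the stand at (277,188) and the pocket mouth at (481,188).

```bash
python3 - <<'E'
from h import *
im=cv2.imread("pics/w1.png");m=dict(camera_matrix=bot.camera_model("wrist")["camera_matrix"],extrinsics=np.load("w1.npy"))
g=cv2.cvtColor(im,cv2.COLOR_BGR2GRAY)
print(g[196:236:2,254:296:2])
print("mouth",ray("w",481,188,.08,m),"head0",ray("w",273.5,213.5,.171,m))
roi=(415,140,525,225)
k=cv2.inRange(g,190,255); w=np.zeros_like(k); w[140:225,450:525]=k[140:225,450:525]
c=max(cv2.findContours(w,0,1)[0],key=cv2.contourArea);r=cv2.minAreaRect(c);P=np.array([ray("w",*p,.08,m)[:2] for p in cv2.boxPoints(r)]);print(P.mean(0),np.linalg.norm(np.diff(P,axis=0),axis=1))
cv2.imwrite("pics/w1c.png",cv2.resize(im[170:240,235:325],(720,560),interpolation=cv2.INTER_CUBIC))
E
```

```text
[[254 254 254 253 254 253 250 153  92 128 123 115 130  82  44  59 129 170
  171 173 173]
 [252 251 250 246 251 253 251 190  71  91  74  72 103  73  49 107 164 173
  172 173 171]
 [214 207 195 189 207 231 208 161  81  66  57  50  61  65 111 162 171 172
  174 174 171]
 [102 161 174 178 176 177 157 100  63  61  49  48  46  62 132 169 172 172
  172 173 171]
 [ 64 112 173 173 174 159  95  56  49  65  76  64  50  43  80 151 174 173
  173 174 172]
 [ 61  75 140 173 155 100  58  49  67  87  95  83  62  47  47  82 154 173
  171 173 170]
 [ 61  62  93 143 103  74  59  71  91 101  99  97  81  61  49  51  89 158
  172 154 112]
 [ 65  61  66  69  63  63  73  92  98 100  98  98  92  79  55  50  51 119
  124  78  44]
 [ 59  62  60  47  55  78  95  96  99  97  97  95 101  93  78  54  44  56
   51  40  37]
 [ 63  64  63  57  81  95  98 100  99  95 102  94  99  96  93  80  51  40
   36  38  36]
 [ 64  63  64  73  94  98  99 101 100 100  99  96 102 100  97  94  76  45
   39  38  40]
 [ 64  63  63  64  90  96  98 102  98 101  97  98  98  99  97  94  82  43
   40  40  36]
 [ 63  63  59  63  69  89  99 100  97  98  96  99  99  99  96  79  52  37
   37  33  38]
 [ 62  60  60  64  63  67  93  98 102 102 100  98  94  92  74  50  38  40
   39  38  36]
 [ 61  62  61  62  63  61  68  90  97  99  98  97  92  67  44  34  40  38
   36  37  38]
 [ 63  62  63  61  61  64  64  70  93 102  96  91  64  43  41  37  36  38
   38  41  37]
 [ 65  63  61  66  64  65  61  64  70  93  88  65  40  39  36  38  37  39
   37  36  37]
 [ 63  58  67  64  64  63  59  60  57  71  68  55  46  40  41  34  36  37
   37  39  36]
 [ 63  66  60  64  63  60  66  61  61  63  64  63  61  56  48  46  49  41
   37  37  36]
 [ 57  64  63  63  59  64  63  62  63  64  62  62  59  63  61  61  64  58
   52  47  38]]
mouth [ 0.55747727 -0.03363449  0.08      ] head0 [ 0.49190855 -0.28158462  0.171     ]
[ 0.55775848 -0.03118919] [0.07979923 0.09418374 0.08504528]
```

View pics/w1c.png

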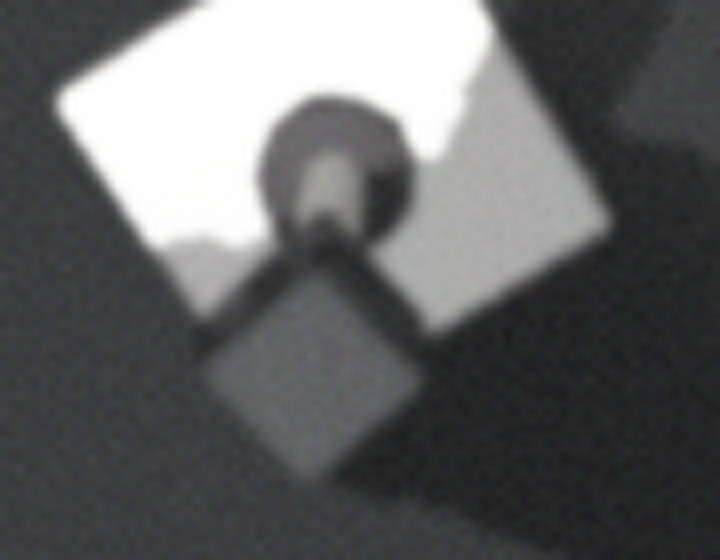

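The crop shows the head as a diamond with corners at (320,272), (425,378), (310,482) and (203,375), at 8x scale.

```bash
python3 - <<'E'
from h import *
m=dict(camera_matrix=bot.camera_model("wrist")["camera_matrix"],extrinsics=np.load("w1.npy"))
C=np.array([(320,272),(425,378),(310,482),(203,375)])/8+[235,170]
P=np.array([ray("w",*p,.171,m)[:2] for p in C]);e=np.roll(P,-1,0)-P
print(P.mean(0),np.linalg.norm(e,axis=1),np.degrees(np.arctan2(e[:,1],e[:,0])))
print(np.degrees(np.arctan2(np.imag(z:=np.mean(np.exp(4j*np.arctan2(e[:,1],e[:,0])))),z.real))/4)
x,y=P.mean(0)
go(x,y,.26,28);go(x,y,.159,28);go(x,y,.159,118)
E
```

```text
[ 0.49564391 -0.28191491] [0.01819066 0.01923586 0.01865759 0.01910193] [  27.11576355  -63.21126588 -153.32125686  115.38727538]
26.492847744930557
d_cm [-1.49 -0.73  6.92] rotvec [ 1.000e-04 -0.000e+00  7.929e-01] yaw now 73.43 q6 -114.4
d_cm [-1.49 -0.73 17.02] rotvec [ 1.000e-04 -0.000e+00  7.929e-01] yaw now 73.43 q6 -114.4
d_cm [-1.49 -0.73 17.02] rotvec [ 1.000e-04  1.000e-04 -7.779e-01] yaw now 73.43 q6 -114.4
```

```bash
python3 -m inch '{"grip":[8.5,8.5,8.5,8.5,8.5,8.5,8.5,6,6,6,6,6],"translation":[[-1.4,-0.75,0],[-1.4,-0.75,0],[-1.4,-0.75,3],[-1.4,-0.75,6],[-1.4,-0.75,9],[-1.4,-0.75,10],[-1.4,-0.75,11],[-1.4,-0.75,11],[-1.4,-0.75,11],[-1.4,-0.75,11],[-1.4,-0.75,11],[-1.4,-0.75,11]],"rot":[[0,0,0.12],[0,0,0.24],[0,0,0.36],[0,0,0.48],[0,0,0.6],[0,0,0.72],[0,0,0.82],[0,0,0.82],[0,0,0.82],[0,0,0.82],[0,0,0.82],[0,0,0.82]]}'
python3 - <<'E'
from h import *
go(.4945,-.2815,.159,26.5)
m=bot.camera_model("wrist");im=bot.grab_frame("wrist");cv2.imwrite("pics/w2.png",im);np.save("w2.npy",np.array(m["extrinsics"]))
T=np.array(m["extrinsics"]);p=np.linalg.inv(T)@[.4945,-.2815,.171,1];q=np.array(m["camera_matrix"])@p[:3];print(q/q[2])
E
```

```text
time_s: 3.48
tcp_pos: [0.4951, -0.2833, 0.2204]
tool_rot: [[-0.445, 0.896, 0.002], [0.896, 0.445, -0.001], [-0.002, 0.001, -1.0]]
wrist_force: [0.2, 0.7, -0.3]
grip_width: 0.0597
finger_force: 0.0
d_cm [0.2  0.02 6.14] rotvec [ 0.0008  0.002  -0.0013] yaw now 26.43 q6 -67.6
[282.10992693 242.25288404   1.        ]
```

View pics/w2.png

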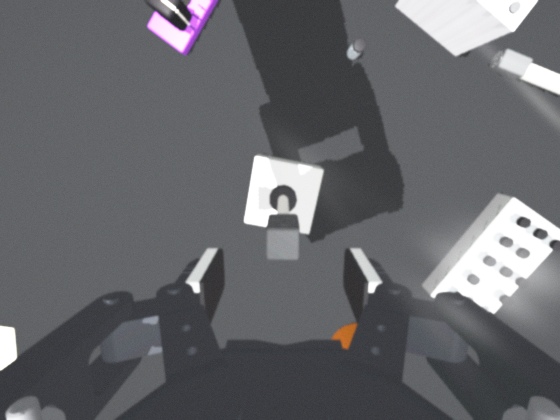

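The head top is centred at (283,245), midway between the fingers and square to them. I'll descend and close.

```bash
python3 -m inch '{"grip":[6,6,6,5,4,3,1,1,1,1,1,1],"translation":[[0,0,3],[0,0,6.1],[0,0,6.1],[0,0,6.1],[0,0,6.1],[0,0,6.1],[0,0,6.1],[0,0,6.1],[0,0,6.1],[0,0,6.1],[0,0,6.1],[0,0,6.1]],"rot":[[0,0,0],[0,0,0],[0,0,0],[0,0,0],[0,0,0],[0,0,0],[0,0,0],[0,0,0],[0,0,0],[0,0,0],[0,0,0],[0,0,0]]}'
python3 - <<'E'
from h import *
s=bot.observe();R=np.array(s["tool_rot"]);print("tool F",R.T@s["wrist_force"],"M",R.T@s["torque"],s["tcp_pos"],s["grip_width"])
E
```

```text
time_s: 4.53
tcp_pos: [0.4955, -0.2841, 0.1605]
tool_rot: [[-0.444, 0.896, 0.002], [0.896, 0.444, -0.003], [-0.003, 0.001, -1.0]]
wrist_force: [-0.4, 0.2, 6.0]
grip_width: 0.0191
finger_force: 58.8
tool F [ 0.31321745 -0.22368118 -5.99582114] M [0.27015823 0.12808681 0.00878622] [ 0.49547697 -0.28409163  0.16050005] 0.01914326841119584
```

```bash
python3 -m inch '{"grip":[1,1,1,1,1,1],"translation":[[0,0,-2],[0,0,-5],[0,0,-8],[0,0,-12],[0,0,-12],[0,0,-12]],"rot":[[0,0,0],[0,0,0],[0,0,0],[0,0,0],[0,0,0],[0,0,0]]}'
python3 - <<'E'
from h import *
go(.575,-.069,.28)
print(bot.observe()["grip_width"])
E
```

```text
time_s: 5.03
tcp_pos: [0.4957, -0.2839, 0.2816]
tool_rot: [[-0.444, 0.896, 0.005], [0.896, 0.444, -0.004], [-0.006, 0.003, -1.0]]
wrist_force: [-0.2, 0.1, -1.2]
grip_width: 0.0193
finger_force: 59.5
d_cm [15.74 16.65  0.11] rotvec [ 0.0027  0.006  -0.    ] yaw now 26.36 q6 -67.5
0.01933627746570384
```

```bash
python3 -m inch '{"grip":[1,1,1,1,1,1,1,1,1,1],"translation":[[4,4,0],[8,8,0],[11,12,0],[14,15,0],[15.7,16.6,0],[15.7,16.6,0],[15.7,16.6,0],[15.7,16.6,0],[15.7,16.6,0],[15.7,16.6,0]],"rot":[[0,0,0],[0,0,0],[0,0,0],[0,0,0],[0,0,0],[0,0,0],[0,0,0],[0,0,0],[0,0,0],[0,0,0]]}'
python3 - <<'E'
from h import *
s=bot.observe();print(s["tcp_pos"],s["tool_rot"][:,2],s["wrist_force"])
m=bot.camera_model("wrist");im=bot.grab_frame("wrist");cv2.imwrite("pics/w3.png",im);np.save("w3.npy",np.array(m["extrinsics"]))
E
```

```text
time_s: 5.87
tcp_pos: [0.5731, -0.0698, 0.2774]
tool_rot: [[-0.443, 0.897, -0.001], [0.897, 0.443, 0.0], [0.001, -0.001, -1.0]]
wrist_force: [0.3, 0.6, -1.9]
grip_width: 0.0195
finger_force: 59.6
[ 0.57305446 -0.06981341  0.27736361] [-1.40077264e-03  1.53622226e-04 -9.99999007e-01] [ 0.31230159  0.59220625 -1.93497919]
```

View pics/w3.png

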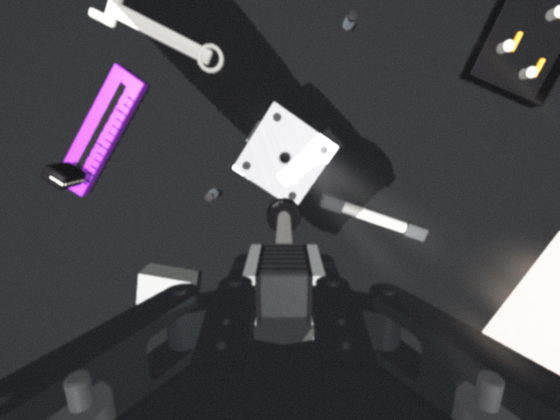

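The wrist view shows the mouth at (285,157) on the block top and the ring at (284,214), hanging straight below the head.

```bash
python3 - <<'E'
from h import *
im=cv2.imread("pics/w3.png");m=dict(camera_matrix=bot.camera_model("wrist")["camera_matrix"],extrinsics=np.load("w3.npy"))
g=cv2.cvtColor(im,cv2.COLOR_BGR2GRAY)
w=np.clip(130-g[148:168,275:296].astype(float),0,None); yy,xx=np.mgrid[148:168,275:296]
u,v=(w*xx).sum()/w.sum(),(w*yy).sum()/w.sum(); p=ray("w",u,v,.08,m); print("mouth",u,v,p, "diam px",np.sqrt((w>40).sum()*4/np.pi))
# screws
sc=[]
for a,b in((276,117),(246,165),(324,150),(292,196)):
    w=np.clip(150-g[b-5:b+6,a-5:a+6].astype(float),0,None);yy,xx=np.mgrid[b-5:b+6,a-5:a+6];sc.append(ray("w",(w*xx).sum()/w.sum(),(w*yy).sum()/w.sum(),.081,m)[:2])
sc=np.array(sc);print(sc.round(4).tolist(),sc.mean(0))
tx=np.array([-.443,.897])
r=g[195:232,262:306];print(r[::3,::2])
for z in(.156,.166): print(ray("w",283.5,214,z,m))
go(p[0],p[1],.24)
E
```

```text
mouth 284.30873956960914 157.4240228370663 [ 0.55678852 -0.03336637  0.08      ] diam px 8.368283871884005
[[0.5318, -0.0004], [0.5242, -0.0583], [nan, nan], [0.5819, -0.0695]] [nan nan]
[[ 60  65  62  64  78 141 215 239 243 242 242 241 241 189 103 103 111 200
  242 245 242 194]
 [ 62  66  62  64  64  63  67 111 163 172 156 129 140 127  94 111 150 234
  242 242 197  66]
 [ 62  60  62  64  58  57  43  57  82  80  73  47  39  39  35  59 173 240
  240 193  65  32]
 [ 61  62  64  63  47  59  96 108  82  50  48  46  50  46  43  47  46 131
  159  60  35  35]
 [ 63  61  63  48  41  54  67  53  44  47  44  44  45  47  44  50  47  43
   36  35  36  41]
 [ 61  64  52  37  42  40  41  46  46  51  62  74  58  47  43  45  46  43
   47  34  37  35]
 [ 62  62  55  40  41  44  44  46  73 123 140 138 138 100  51  45  48  47
   50  43  35  38]
 [ 61  63  55  43  42  41  46  55 117 140 141 140 140 136  84  47  48  46
   47  45  48  44]
 [ 64  60  57  42  38  42  43  59 124 140 138 140 141 135  99  47  45  49
   51  51  63  56]
 [ 67  61  61  45  43  41  42  69 131 144 141 140 139 136 105  51  45  48
   44  53  62  61]
 [ 61  63  67  60  42  42  38  77 134 137 141 139 139 141 120  53  47  46
   56  62  60  63]
 [ 68  62  62  62  55  51  44  84 137 140 140 137 140 138 123  58  46  57
   64  62  63  65]
 [ 64  63  70  63  62  63  61  98 139 139 141 138 138 138 125  68  64  64
   64  61  61  63]]
[ 0.57400936 -0.06979637  0.156     ]
[ 0.57279936 -0.06729291  0.166     ]
d_cm [4.   0.15 3.76] rotvec [-0.0008 -0.0005 -0.    ] yaw now 26.25 q6 -44.4<stdin>:9: RuntimeWarning: invalid value encountered in scalar divide
```

```bash
python3 - <<'E'
from h import *
m=dict(camera_matrix=bot.camera_model("wrist")["camera_matrix"],extrinsics=np.load("w3.npy"))
R=np.array(bot.observe()["tool_rot"]);t=bot.observe()["tcp_pos"]
for z in (.164,.166,.168):
    p=ray("w",284.5,209.5,z,m)-.005*R[:,0]; print(z,p, "rel tool mm",1000*(R.T@(p-t))[:2])
# ring outline: darker than bench (<52)
im=cv2.imread("pics/w3.png");cv2.imwrite("pics/w3c.png",cv2.resize(im[140:240,230:340],(704,600)[0:1]+(640,) if 0 else (660,600),interpolation=cv2.INTER_CUBIC))
E
```

```text
0.164 [ 0.57431247 -0.06855638  0.1639973 ] rel tool mm [0.65606847 1.73265287]
0.166 [ 0.57407857 -0.06808777  0.1659973 ] rel tool mm [1.18088089 1.72850114]
0.168 [ 0.57384467 -0.06761917  0.1679973 ] rel tool mm [1.70569332 1.72434942]
```

View pics/w3c.png

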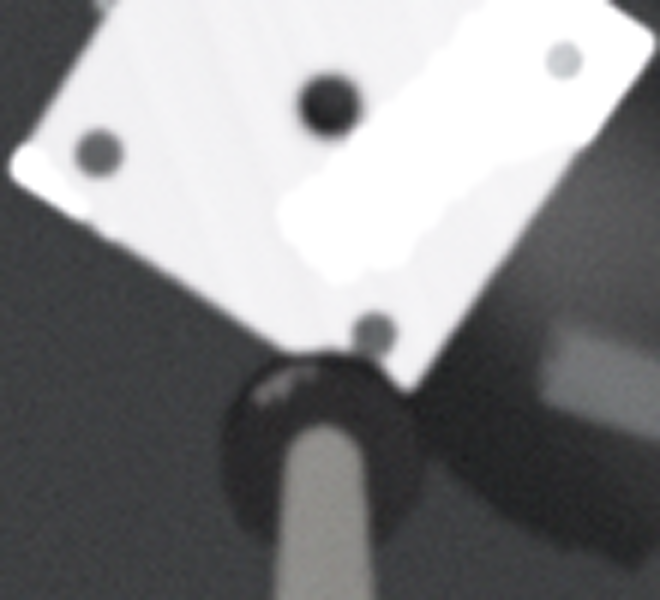

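Mouth at (284.6,157.1), rod at ring top (283.4,209.9), so the rod hangs vertical to within 1 mm. I'll shift by (3.9, 0.1) cm and lower to about 8 mm above the face.

```bash
python3 -m inch '{"grip":[1,1,1,1,1,1,1,1,1],"translation":[[2,0.05,0],[3.9,0.1,0],[3.9,0.1,1],[3.9,0.1,2],[3.9,0.1,3],[3.9,0.1,3],[3.9,0.1,3],[3.9,0.1,3],[3.9,0.1,3]],"rot":[[0,0,0],[0,0,0],[0,0,0],[0,0,0],[0,0,0],[0,0,0],[0,0,0],[0,0,0],[0,0,0]]}'
python3 - <<'E'
from h import *
s=bot.observe();print(s["tcp_pos"],s["tool_rot"][:,2],s["wrist_force"])
go(.5568+.0005-.0006,-.0334-.001-.0003,.236)
m=bot.camera_model("wrist");im=bot.grab_frame("wrist");np.save("w4.npy",np.array(m["extrinsics"]))
sc=bot.grab_frame("scene")
a=cv2.resize(im[120:240,230:340],(550,600),interpolation=cv2.INTER_CUBIC)
b=cv2.resize(sc[150:250,220:262],(250,595),interpolation=cv2.INTER_CUBIC);b=np.vstack([b,np.zeros((5,250,3),np.uint8)])
cv2.imwrite("pics/w4.png",np.hstack([a,b]))
E
```

```text
time_s: 6.67
tcp_pos: [0.5577, -0.0338, 0.2487]
tool_rot: [[-0.444, 0.896, 0.001], [0.896, 0.444, -0.0], [-0.001, 0.001, -1.0]]
wrist_force: [-0.7, 0.5, -0.8]
grip_width: 0.0198
finger_force: 59.6
[ 0.55765388 -0.03380443  0.24867774] [ 8.52372138e-04 -2.79391430e-04 -9.99999598e-01] [-0.74519123  0.47996058 -0.76049459]
d_cm [-0.04 -0.13  1.27] rotvec [ 0.0006  0.0006 -0.    ] yaw now 26.33 q6 -41.4
```

View pics/w4.png

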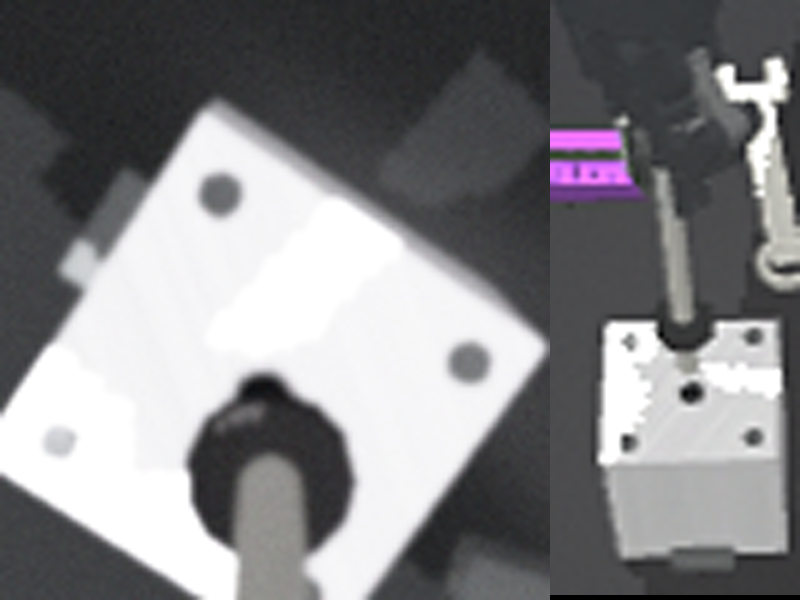

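```bash
python3 - <<'E'
from h import *
m=dict(camera_matrix=bot.camera_model("wrist")["camera_matrix"],extrinsics=np.load("w4.npy"))
s=bot.observe();R=np.array(s["tool_rot"]);t=s["tcp_pos"]
f=lambda p:1000*(R.T@(p-t))[:2]
print("mouth",f(ray("w",283,194.3,.08,m))-[5.7,0])
for z in(.135,.137,.139):print("rod",f(ray("w",283.8,210.4,z,m))-[5,0])
E
```

```text
mouth [0.47514635 0.37266179]
rod [-0.562646    1.17219499]
rod [-0.03087818  1.17274711]
rod [0.50088963 1.17329924]
```

The mouth sits 0.8 mm to the tool's -y of the rod. I'll correct by (0.02, -0.08) cm and enter.

```bash
python3 -m inch '{"grip":[1,1,1,1,1,1,1,1,1],"translation":[[0.02,-0.08,0],[0.02,-0.08,0.5],[0.02,-0.08,1],[0.02,-0.08,1.4],[0.02,-0.08,1.8],[0.02,-0.08,2.1],[0.02,-0.08,2.4],[0.02,-0.08,2.4],[0.02,-0.08,2.4]],"rot":[[0,0,0],[0,0,0],[0,0,0],[0,0,0],[0,0,0],[0,0,0],[0,0,0],[0,0,0],[0,0,0]]}'
```

```text
time_s: 7.52
tcp_pos: [0.5563, -0.0335, 0.224]
tool_rot: [[-0.444, 0.896, -0.0], [0.896, 0.444, 0.0], [0.0, -0.0, -1.0]]
wrist_force: [-0.5, -0.5, -1.2]
grip_width: 0.0193
finger_force: 59.6
```

```bash
python3 -m inch '{"grip":[1,1,1,1,1,1,1,1],"translation":[[0,0,0.4],[0,0,0.8],[0,0,1.2],[0,0,1.6],[0,0,2.0],[0,0,2.0],[0,0,2.0],[0,0,2.0]],"rot":[[0,0,0],[0,0,0],[0,0,0],[0,0,0],[0,0,0],[0,0,0],[0,0,0],[0,0,0]]}'
python3 -m inch '{"grip":[1,1,1,1,1,1,1],"translation":[[0,0,0.2],[0,0,0.4],[0,0,0.6],[0,0,0.8],[0,0,0.8],[0,0,0.8],[0,0,0.8]],"rot":[[0,0,0],[0,0,0],[0,0,0],[0,0,0],[0,0,0],[0,0,0],[0,0,0]]}'
```

```text
time_s: 8.18
tcp_pos: [0.5565, -0.0335, 0.2043]
tool_rot: [[-0.444, 0.896, 0.0], [0.896, 0.444, 0.0], [0.0, 0.0, -1.0]]
wrist_force: [-0.2, 0.0, -1.4]
grip_width: 0.0194
finger_force: 59.6
time_s: 8.77
tcp_pos: [0.5566, -0.0336, 0.1964]
tool_rot: [[-0.444, 0.896, 0.001], [0.896, 0.444, -0.0], [-0.0, 0.0, -1.0]]
wrist_force: [0.7, -0.4, 1.2]
grip_width: 0.019
finger_force: 60.1
```

```bash
python3 -m inch '{"grip":[1,1,1,1,1],"translation":[[0,0,0.05],[0,0,0.1],[0,0,0.15],[0,0,0.15],[0,0,0.15]],"rot":[[0,0,0],[0,0,0],[0,0,0],[0,0,0],[0,0,0]]}'
```

```text
time_s: 9.18
tcp_pos: [0.5566, -0.0336, 0.1949]
tool_rot: [[-0.444, 0.896, 0.001], [0.896, 0.444, -0.0], [-0.0, 0.001, -1.0]]
wrist_force: [0.4, -0.7, 2.2]
grip_width: 0.0191
finger_force: 60.2
```

```bash
python3 -m inch '{"grip":[1,1,1,1],"translation":[[0,0,0.05],[0,0,0.1],[0,0,0.15],[0,0,0.15]],"rot":[[0,0,0],[0,0,0],[0,0,0],[0,0,0]]}' | egrep 'tcp|wrist'
```

```text
tcp_pos: [0.5566, -0.0336, 0.1932]
wrist_force: [0.1, -0.2, 2.7]
```

```bash
cat > ok.py <<'E'
from bench import bot
import sys
s=bot.observe();f=s["wrist_force"][2];print(round(s["tcp_pos"][2],4),round(f,1));sys.exit(f>4.8)
E
python3 -m inch '{"grip":[1,1,1,1],"translation":[[0,0,0.05],[0,0,0.1],[0,0,0.15],[0,0,0.15]],"rot":[[0,0,0],[0,0,0],[0,0,0],[0,0,0]]}' >/dev/null && python3 ok.py && 
python3 -m inch '{"grip":[1,1,1,1],"translation":[[0,0,0.05],[0,0,0.1],[0,0,0.15],[0,0,0.15]],"rot":[[0,0,0],[0,0,0],[0,0,0],[0,0,0]]}' >/dev/null && python3 ok.py && 
python3 -m inch '{"grip":[1,1,1,1],"translation":[[0,0,0.05],[0,0,0.1],[0,0,0.15],[0,0,0.15]],"rot":[[0,0,0],[0,0,0],[0,0,0],[0,0,0]]}' >/dev/null && python3 ok.py && 
python3 -m inch '{"grip":[1,1,1,1],"translation":[[0,0,0.05],[0,0,0.1],[0,0,0.15],[0,0,0.15]],"rot":[[0,0,0],[0,0,0],[0,0,0],[0,0,0]]}' >/dev/null && python3 ok.py
```

```text
0.1916 1.9False
```

```bash
sed -i 's/sys.exit(f>4.8)/sys.exit(int(f>4.8))/' ok.py
python3 -m inch '{"grip":[1,1,1,1],"translation":[[0,0,0.05],[0,0,0.1],[0,0,0.15],[0,0,0.15]],"rot":[[0,0,0],[0,0,0],[0,0,0],[0,0,0]]}' >/dev/null && python3 ok.py && 
python3 -m inch '{"grip":[1,1,1,1],"translation":[[0,0,0.05],[0,0,0.1],[0,0,0.15],[0,0,0.15]],"rot":[[0,0,0],[0,0,0],[0,0,0],[0,0,0]]}' >/dev/null && python3 ok.py && 
python3 -m inch '{"grip":[1,1,1,1],"translation":[[0,0,0.05],[0,0,0.1],[0,0,0.15],[0,0,0.15]],"rot":[[0,0,0],[0,0,0],[0,0,0],[0,0,0]]}' >/dev/null && python3 ok.py && 
python3 -m inch '{"grip":[1,1,1,1],"translation":[[0,0,0.05],[0,0,0.1],[0,0,0.15],[0,0,0.15]],"rot":[[0,0,0],[0,0,0],[0,0,0],[0,0,0]]}' >/dev/null && python3 ok.py
```

```text
0.1901 2.5
0.1886 1.8
0.1871 3.0
0.1856 1.6
```

```bash

python3 -m inch '{"grip":[1,1,1,1],"translation":[[0,0,0.05],[0,0,0.1],[0,0,0.15],[0,0,0.15]],"rot":[[0,0,0],[0,0,0],[0,0,0],[0,0,0]]}' >/dev/null && python3 ok.py && 
python3 -m inch '{"grip":[1,1,1,1],"translation":[[0,0,0.05],[0,0,0.1],[0,0,0.15],[0,0,0.15]],"rot":[[0,0,0],[0,0,0],[0,0,0],[0,0,0]]}' >/dev/null && python3 ok.py && 
python3 -m inch '{"grip":[1,1,1,1],"translation":[[0,0,0.05],[0,0,0.1],[0,0,0.15],[0,0,0.15]],"rot":[[0,0,0],[0,0,0],[0,0,0],[0,0,0]]}' >/dev/null && python3 ok.py && 
python3 -m inch '{"grip":[1,1,1,1],"translation":[[0,0,0.05],[0,0,0.1],[0,0,0.15],[0,0,0.15]],"rot":[[0,0,0],[0,0,0],[0,0,0],[0,0,0]]}' >/dev/null && python3 ok.py && 
python3 -m inch '{"grip":[1,1,1,1],"translation":[[0,0,0.05],[0,0,0.1],[0,0,0.15],[0,0,0.15]],"rot":[[0,0,0],[0,0,0],[0,0,0],[0,0,0]]}' >/dev/null && python3 ok.py && 
python3 -m inch '{"grip":[1,1,1,1],"translation":[[0,0,0.05],[0,0,0.1],[0,0,0.15],[0,0,0.15]],"rot":[[0,0,0],[0,0,0],[0,0,0],[0,0,0]]}' >/dev/null && python3 ok.py
```

```text
0.184 2.3
0.1825 0.8
0.181 2.5
0.1796 2.1
0.1781 1.9
0.1766 2.5
```

```bash

python3 -m inch '{"grip":[1,1,1,1],"translation":[[0,0,0.05],[0,0,0.1],[0,0,0.15],[0,0,0.15]],"rot":[[0,0,0],[0,0,0],[0,0,0],[0,0,0]]}' >/dev/null && python3 ok.py && 
python3 -m inch '{"grip":[1,1,1,1],"translation":[[0,0,0.05],[0,0,0.1],[0,0,0.15],[0,0,0.15]],"rot":[[0,0,0],[0,0,0],[0,0,0],[0,0,0]]}' >/dev/null && python3 ok.py && 
python3 -m inch '{"grip":[1,1,1,1],"translation":[[0,0,0.05],[0,0,0.1],[0,0,0.15],[0,0,0.15]],"rot":[[0,0,0],[0,0,0],[0,0,0],[0,0,0]]}' >/dev/null && python3 ok.py && 
python3 -m inch '{"grip":[1,1,1,1],"translation":[[0,0,0.05],[0,0,0.1],[0,0,0.15],[0,0,0.15]],"rot":[[0,0,0],[0,0,0],[0,0,0],[0,0,0]]}' >/dev/null && python3 ok.py && 
python3 -m inch '{"grip":[1,1,1,1],"translation":[[0,0,0.05],[0,0,0.1],[0,0,0.15],[0,0,0.15]],"rot":[[0,0,0],[0,0,0],[0,0,0],[0,0,0]]}' >/dev/null && python3 ok.py && 
python3 -m inch '{"grip":[1,1,1,1],"translation":[[0,0,0.05],[0,0,0.1],[0,0,0.15],[0,0,0.15]],"rot":[[0,0,0],[0,0,0],[0,0,0],[0,0,0]]}' >/dev/null && python3 ok.py
```

```text
0.175 1.0
0.1736 1.4
0.1721 2.2
0.1705 2.1
0.1691 2.1
0.1677 3.8
```

```bash

python3 -m inch '{"grip":[1,1,1,1],"translation":[[0,0,0.03],[0,0,0.06],[0,0,0.06],[0,0,0.06]],"rot":[[0,0,0],[0,0,0],[0,0,0],[0,0,0]]}' >/dev/null && python3 ok.py && 
python3 -m inch '{"grip":[1,1,1,1],"translation":[[0,0,0.03],[0,0,0.06],[0,0,0.06],[0,0,0.06]],"rot":[[0,0,0],[0,0,0],[0,0,0],[0,0,0]]}' >/dev/null && python3 ok.py
```

```text
0.1676 6.5
```

```bash

python3 -m inch '{"grip":[1,1,1,1,1,1],"translation":[[0,0,0.03],[0,0,0.06],[0,0,0.08],[0,0,0.08],[0,0,0.08],[0,0,0.08]],"rot":[[0,0,0],[0,0,0],[0,0,0],[0,0,0],[0,0,0],[0,0,0]]}' ; python3 ok.py
```

```text
time_s: 16.02
tcp_pos: [0.5566, -0.0335, 0.1676]
tool_rot: [[-0.444, 0.896, 0.0], [0.896, 0.444, -0.0], [-0.0, -0.0, -1.0]]
wrist_force: [-1.7, -1.6, 9.6]
grip_width: 0.0189
finger_force: 61.2
0.1676 9.6
```

The rod is bottomed: z stays at 0.1676 while the force climbs. Depth ≈ 80 − (167.6 − 150.5) = 62.9 mm. I'll unload, release and rise.

```bash

python3 -m inch '{"grip":[1,1,3,5,6,6,6,6,6,6,6,6],"translation":[[0,0,-0.06],[0,0,-0.12],[0,0,-0.12],[0,0,-0.12],[0,0,-0.12],[0,0,-0.12],[0,0,-3],[0,0,-6],[0,0,-10],[0,0,-11],[0,0,-11],[0,0,-11]],"rot":[[0,0,0],[0,0,0],[0,0,0],[0,0,0],[0,0,0],[0,0,0],[0,0,0],[0,0,0],[0,0,0],[0,0,0],[0,0,0],[0,0,0]]}'
python3 - <<'E'
from h import *
go(.560,.310,.25,-11.2); go(.560,.310,.25,169)
E
```

```text
time_s: 17.02
tcp_pos: [0.5564, -0.0334, 0.2763]
tool_rot: [[-0.444, 0.896, 0.001], [0.896, 0.444, -0.0], [-0.0, 0.0, -1.0]]
wrist_force: [0.5, 0.2, -0.1]
grip_width: 0.0598
finger_force: 0.0
d_cm [30.61 15.57  2.63] rotvec [6.000e-04 1.000e-04 6.555e-01] yaw now 26.36 q6 -41.5
d_cm [30.61 15.57  2.63] rotvec [6.000e-04 1.000e-04 6.521e-01] yaw now 26.36 q6 -41.5
```

```bash

python3 -m inch '{"grip":[6,6,6,6,6,6,6,6,6,6,6,6],"translation":[[4,2,0],[32.7,17,0],[32.7,17,1],[32.7,17,2],[32.7,17,2],[32.7,17,2],[32.7,17,2],[32.7,17,2],[32.7,17,2],[32.7,17,2],[32.7,17,2],[32.7,17,2]],"rot":[[0,0,0.1],[0,0,0.2],[0,0,0.3],[0,0,0.4],[0,0,0.5],[0,0,0.6],[0,0,0.65],[0,0,0.65],[0,0,0.65],[0,0,0.65],[0,0,0.65],[0,0,0.65]]}'
python3 -m inch '{"grip":[6,6],"translation":[[0,0,0],[0,0,0]],"rot":[[0,0,0],[0,0,0]]}' >/dev/null
python3 - <<'E'
from h import *
m=bot.camera_model("wrist");im=bot.grab_frame("wrist");np.save("w5.npy",np.array(m["extrinsics"]))
cv2.imwrite("pics/w5.png",im); sc=bot.grab_frame("scene");cv2.imwrite("pics/sc5.png",sc)
E
```

```text
time_s: 18.02
tcp_pos: [0.5627, 0.3345, 0.2538]
tool_rot: [[0.189, 0.982, -0.004], [0.982, -0.189, -0.002], [-0.002, -0.003, -1.0]]
wrist_force: [-1.0, 0.1, 0.1]
grip_width: 0.0602
finger_force: 0.0
```

View pics/w5.png

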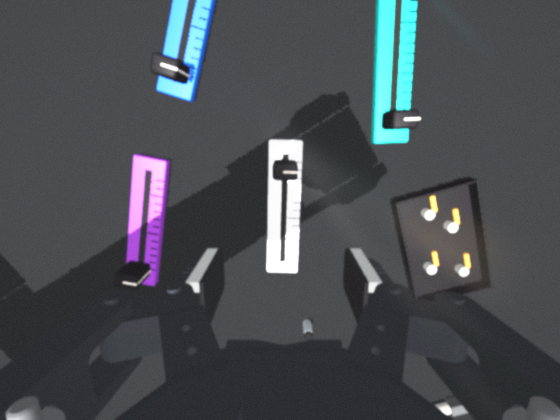

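The wrist view shows the white track, spanning (268..302, 139..272), parallel to the tool's x, with the stop at (286,170). From here I work by numbers only.

```bash
python3 - <<'E'
from h import *
im=cv2.imread("pics/w5.png");m=dict(camera_matrix=bot.camera_model("wrist")["camera_matrix"],extrinsics=np.load("w5.npy"))
g=cv2.cvtColor(im,cv2.COLOR_BGR2GRAY)
k=np.zeros_like(g);k[130:280,255:312]=(g[130:280,255:312]>110)*255
c=np.vstack([c for c in cv2.findContours(k,0,1)[0] if len(c)>20]);r=cv2.minAreaRect(c);P=np.array([ray("w",*p,.014,m)[:2] for p in cv2.boxPoints(r)])
L=np.linalg.norm(np.diff(P,axis=0),axis=1);print("sides",L,"ctr",P.mean(0))
e=P[1]-P[0] if L[0]>L[1] else P[2]-P[1]; e/=np.linalg.norm(e); e*=np.sign(e[1]);print("ydir",e,"x-angle",np.degrees(np.arctan2(-e[0],e[1])))
print(g[156:186,268:306:2])
zero=P.mean(0)-.06*e; print("zero",zero)
np.save("trk.npy",np.array([P.mean(0),e]))
E
```

```text
sides [0.17358002 0.0412671  0.17369597] ctr [0.55819304 0.30529713]
ydir [0.23019593 0.9731443 ] x-angle -13.308607076236498
[[161 251 254 255 255 255 255 253  85  69 190 252 252 253 253 252 251 175
   71]
 [159 251 253 254 255 255 255 241  76  65 190 251 252 253 252 252 251 176
   73]
 [162 251 252 253 255 255 255 187  63  61 176 247 249 251 252 252 251 170
   74]
 [161 251 252 247 243 242 223 122  49  57 135 217 225 242 251 251 250 168
   74]
 [164 251 252 225 146 126 116  66  42  49  84 136 146 189 242 247 246 165
   73]
 [167 251 250 164  67  49  54  42  42  41  49  70  78 108 197 225 232 153
   70]
 [171 250 247 115  41  41  41  42  39  41  44  50  52  64 145 216 226 144
   73]
 [173 251 242  87  43  45  42  43  44  45  50  48  56  57 125 238 239 140
   75]
 [169 251 231  67  49  42  46  50  51  53  51  56  56  60 118 244 245 139
   75]
 [173 251 211  56  47  49  51  53  57  52  57  60  61  67  96 243 247 136
   74]
 [173 250 192  47  50  50  54  54  58  57  62  64  65  66  83 235 246 134
   73]
 [172 251 190  56  48  57  56  56  58  59  59  66  68  69  80 231 245 132
   70]
 [
[... 785 characters left out ...]
 84 235 234  88
   63]
 [197 251 239 103  59  53  52  44  46  47  55  61  62  65 119 226 218  84
   62]
 [196 251 248 186 128 107  93  56  44  52 123 151 128 156 213 243 227  83
   61]
 [199 251 251 241 215 193 178  77  45  80 246 254 248 254 254 253 238  80
   57]
 [198 251 252 251 246 244 232 102  47 111 255 255 255 255 255 255 242  82
   59]
 [201 251 253 252 252 251 245 111  48 108 255 255 255 255 255 255 244  82
   58]
 [201 252 252 253 252 252 246 106  49  93 255 255 255 255 255 255 248  92
   61]
 [202 251 252 253 252 252 246  97  50  85 254 255 255 255 255 255 252 101
   74]
 [204 252 253 253 252 252 246  97  52  89 250 255 255 255 255 255 254 108
   80]]
zero [0.54438128 0.24690847]
```

```bash
python3 - <<'E'
from h import *
im=cv2.imread("pics/w5.png");K=np.array(bot.camera_model("wrist")["camera_matrix"]);T=np.load("w5.npy");m=dict(camera_matrix=K,extrinsics=T)
g=cv2.cvtColor(im,cv2.COLOR_BGR2GRAY).astype(float)
def cross(a,th=150):
    i=np.where((a[:-1]<th)!=(a[1:]<th))[0]; return i+(th-a[i])/(a[i+1]-a[i])
Lf,Rt=[],[]
for v in range(150,262):
    x=cross(g[v,255:315])+255; Lf.append(ray("w",x[0],v,.014,m)[:2]);Rt.append(ray("w",x[-1],v,.014,m)[:2])
for E in(Lf,Rt):
    vx=cv2.fitLine(np.array(E,np.float32),cv2.DIST_HUBER,0,.001,.001).ravel(); print("edge ang",np.degrees(np.arctan2(vx[0]*np.sign(vx[1]),abs(vx[1]))),vx[2:])
top=[];bot_=[]
for u in list(range(272,280))+list(range(290,298)):
    x=cross(g[130:285,u])+130; top.append(ray("w",u,x[0],.014,m)[:2]);bot_.append(ray("w",u,x[-1],.014,m)[:2])
print("ends",np.median(top,0),np.median(bot_,0))
e=np.array([np.sin(np.radians(12.3)),np.cos(np.radians(12.3))]);n=np.array([e[1],-e[0]])
c=np.load("trk.npy")[0]
s=np.arange(-.085,.086,.001)
def samp(o):
    Q=np.array([[*(c+a*e+o*n),.014,1] for a in s]);q=(K@(np.linalg.inv(T)@Q.T)[:3]);q=q/q[2]
    return cv2.remap(g.astype(np.float32),q[0].astype(np.float32)[None],q[1].astype(np.float32)[None],cv2.INTER_LINEAR)[0]
for o in(.008,.011,.014,.016):
    p=samp(o);i=[j for j in range(2,len(p)-2) if p[j]==p[j-2:j+3].min() and p[j]<p[j-3:j+4].max()-4];print(o,[(int(round(s[j]*1000)),int(p[j])) for j in i])
w=ray("w",0,0,.0545,m)
a=g[166:176,286:294].mean(1)-75;a=np.clip(a,0,None);v=(a*np.arange(166,176)).sum()/a.sum();
for u in (284,285.5): 
    p=ray("w",u,v,.0545,m)[:2]; print("stop",v,p,"along",(p-c)@e+.06,"lat",(p-c)@n)
E
```

```text
edge ang 12.9342785 [0.54109126 0.32501107]
edge ang 12.187281 [0.5801749  0.30978233]
ends [0.57553329 0.3900103 ] [0.54272474 0.22026736]
0.008 [(-10, 222), (43, 53), (59, 53)]
0.011 [(-20, 241), (-10, 220), (0, 242), (11, 247), (19, 248), (43, 55), (58, 58)]
0.014 [(-20, 229), (-10, 219), (0, 237), (10, 231), (42, 89), (52, 94)]
0.016 [(-20, 231), (-10, 225), (0, 237), (10, 231), (41, 213), (51, 194), (60, 218)]
stop 171.8164201937787 [0.56863178 0.35745652] along 0.11318587620867998 lat -0.0009124091559445333
stop 171.8164201937787 [0.57021073 0.35715027] along 0.11322302036420512 lat 0.0006955355374590576
```

```bash
python3 - <<'E'
from h import *
go(.5695,.3573,.050,-12.5)
E
```

```text
d_cm [ 2.41  0.11 20.63] rotvec [-0.      0.0001  0.0265] yaw now -10.98 q6 31.7
```

```bash

python3 -m inch '{"grip":[6,6,6,6,6,6,6,6,6,6,6,6],"translation":[[2.4,0.1,3],[2.4,0.1,7],[2.4,0.1,11],[2.4,0.1,14],[2.4,0.1,16],[2.4,0.1,18],[2.4,0.1,19.5],[2.4,0.1,20.5],[2.4,0.1,20.5],[2.4,0.1,20.5],[2.4,0.1,20.5],[2.4,0.1,20.5]],"rot":[[0,0,0.026],[0,0,0.026],[0,0,0.026],[0,0,0.026],[0,0,0.026],[0,0,0.026],[0,0,0.026],[0,0,0.026],[0,0,0.026],[0,0,0.026],[0,0,0.026],[0,0,0.026]]}'
python3 -m inch '{"grip":[4,3,2,2,2,2],"translation":[[0,0,0],[0,0,0],[0,0,0],[0,0,0],[0,0,0],[0,0,0]],"rot":[[0,0,0],[0,0,0],[0,0,0],[0,0,0],[0,0,0],[0,0,0]]}'
python3 - <<'E'
from h import *
s=bot.observe();e=np.array([np.sin(np.radians(12.5)),np.cos(np.radians(12.5))]);p=s["tcp_pos"][:2]-.0503*e
print("rel track y of tcp+60",(s["tcp_pos"][:2]-np.load("trk.npy")[0])@e+.06)
go(p[0],p[1],s["tcp_pos"][2])
E
```

```text
time_s: 19.28
tcp_pos: [0.5702, 0.3588, 0.0532]
tool_rot: [[0.214, 0.977, 0.003], [0.977, -0.214, 0.001], [0.002, 0.003, -1.0]]
wrist_force: [-0.9, 0.3, 0.3]
grip_width: 0.06
finger_force: 0.0
time_s: 19.78
tcp_pos: [0.5697, 0.3585, 0.0522]
tool_rot: [[0.214, 0.977, 0.001], [0.977, -0.214, 0.0], [0.001, 0.001, -1.0]]
wrist_force: [-0.4, -0.6, 6.0]
grip_width: 0.0273
finger_force: 60.5
rel track y of tcp+60 0.11447374916578944
d_cm [-5.03 -0.01 -0.  ] rotvec [ 0.0011 -0.0007  0.    ] yaw now -12.38 q6 34.9
```

Gripped at 27.3 mm, as expected. I'll slide 50 mm, hold for a moment, then release and rise for a check.

```bash

python3 -m inch '{"grip":[2,2,2,2,2,2,2,2,2,2,2,2],"translation":[[-0.6,0,0],[-1.2,0,0],[-1.8,0,0],[-2.4,0,0],[-3,0,0],[-3.6,0,0],[-4.2,0,0],[-4.7,0,0],[-5,0,0],[-5,0,0],[-5,0,0],[-5,0,0]],"rot":[[0,0,0],[0,0,0],[0,0,0],[0,0,0],[0,0,0],[0,0,0],[0,0,0],[0,0,0],[0,0,0],[0,0,0],[0,0,0],[0,0,0]]}'
python3 -m inch '{"grip":[2,4,6,6,6,6,6,6,6,6,6,6],"translation":[[0,0,0],[0,0,0],[0,0,0],[0,0,0],[0,0,-3],[0,0,-7],[0,0,-11],[2,0,-15],[4,0,-19],[4,0,-20],[4,0,-20],[4,0,-20]],"rot":[[0,0,0],[0,0,0],[0,0,0],[0,0,0],[0,0,0],[0,0,0],[0,0,0],[0,0,0],[0,0,0],[0,0,0],[0,0,0],[0,0,0]]}'
python3 - <<'E'
from h import *
K=np.array(bot.camera_model("wrist")["camera_matrix"]);T=np.array(bot.camera_model("wrist")["extrinsics"]);im=bot.grab_frame("wrist");m=dict(camera_matrix=K,extrinsics=T)
cv2.imwrite("pics/w6.png",im);np.save("w6.npy",T)
e=np.array([np.sin(np.radians(12.5)),np.cos(np.radians(12.5))]);n=np.array([e[1],-e[0]]);c=np.load("trk.npy")[0]
g=cv2.cvtColor(im,cv2.COLOR_BGR2GRAY).astype(np.float32)
def samp(o,z,s,f=g):
    Q=np.array([[*(c+(a-.06)*e+o*n),z,1] for a in s]);q=(K@(np.linalg.inv(T)@Q.T)[:3]);q=q/q[2]
    return cv2.remap(f,q[0].astype(np.float32)[None],q[1].astype(np.float32)[None],cv2.INTER_LINEAR)[0]
s=np.arange(-.03,.150,.002)
print("top o=+6",samp(.006,.0545,s).astype(int).reshape(-1,15))
s1=np.arange(-.03,.150,.001)
for o in(.011,.014,.016):
    p=samp(o,.014,s1);print(o,[(int(round(s1[j]*1000)),int(p[j])) for j in range(3,len(p)-3) if p[j]==p[j-2:j+3].min() and p[j]<p[j-3:j+4].max()-4])
p=samp(-.015,.014,s1);print("ends",[round(float(s1[j])*1000) for j in range(len(p)-1) if (p[j]<150)!=(p[j+1]<150)])
E
```

```text
time_s: 20.78
tcp_pos: [0.5587, 0.3091, 0.0522]
tool_rot: [[0.214, 0.977, 0.001], [0.977, -0.214, -0.0], [-0.0, 0.001, -1.0]]
wrist_force: [-1.6, -1.1, 6.5]
grip_width: 0.027
finger_force: 61.0
time_s: 21.78
tcp_pos: [0.567, 0.3488, 0.2516]
tool_rot: [[0.214, 0.977, 0.001], [0.977, -0.214, 0.0], [0.0, 0.001, -1.0]]
wrist_force: [-0.3, -0.2, -0.3]
grip_width: 0.0603
finger_force: 0.0
top o=+6 [[ 76  75  74  76  75  77  74  74  79  76  75  76  73 141 254]
 [255 255 255 255 255 255 255 255 255 255 255 255 255 255 255]
 [255 255 255 255 255 255 255 255 255 255 255 255 252 120  48]
 [102 200 142  60  54  48  39  31  30  30  48 160 245 250 251]
 [251 251 251 251 251 251 251 251 248 230 252 254 255 255 255]
 [255 254 251 251 251 251 250 251 251 251 251 251 251 250 232]]
0.011 [(43, 51), (54, 50), (63, 32), (80, 240), (90, 242), (120, 238)]
0.014 [(44, 217), (54, 96), (60, 106), (80, 226), (90, 233), (120, 215)]
0.016 [(52, 218), (60, 201), (70, 235), (80, 226), (89, 244), (120, 221)]
ends [-27, 43, 58, 146]
```

```bash
python3 - <<'E'
from h import *
im=bot.grab_frame("scene");m=bot.camera_model("scene");K=np.array(m["camera_matrix"]);T=np.array(m["extrinsics"])
g=cv2.cvtColor(im,cv2.COLOR_BGR2GRAY)
for nm,z in(("face",.08),("ringtop",.09),("headbot",.142),("headtop",.178)):
    q=K@(np.linalg.inv(T)@[.5566,-.0335,z,1])[:3];print(nm,(q/q[2])[:2].round(1))
u=int(round(q[0]/q[2]));v=int(round(q[1]/q[2]))
print(v-8,u-14);print(g[v-8:v+54:2,u-14:u+16:2])
E
```

```text
face [243.4 215.7]
ringtop [243.1 213.5]
headbot [241.6 201.9]
headtop [240.5 193.4]
185 226
[[ 84  85  84  86  87  86  85  89  89  89  89  89  90  89  82]
 [ 84  85  86  87  87  88  88  90  89  88  90  90  90  89  82]
 [ 85  85  87  86  86  87  86  92  87  89  89  89  91  90  87]
 [ 87  86  88  88  88  92 169 161 160  88  90  91  91  90  97]
 [ 86  86  87  87  88 165 163 158 163 164  92  91  92  92 187]
 [ 86  88  87  89  87  99 169 166 130  77  92  93  93  93 114]
 [ 86  88  87  89  88  95  88  92  93  82  92  93  94  94  90]
 [ 87  88  88  90  91  92  86  96  97  82  88  94  94  93  94]
 [ 87  88  89  89  90  91  94  86  98  89  84  93  93  93  94]
 [ 88  86  79  78  79  79  80  78  92  82  79  80  79 157 156]
 [ 88  78 255 255 255 255 255 237 156 255 255 255 255 255 189]
 [ 88  76 255 153 206 255 255 240 156 255 255 255 255 255 131]
 [ 88  99 255 255 255 255 255 255 160 235 255 255 255 255 255]
 [ 87  99 255 255 255 255 255  89 166 137 101 255 255 255 255]
 [ 88  97 255 255 255 255 209  96 171 148  73 255 255 255 255]
 [ 88 134 255 255 255 255 202  73  75  77  75 220 255 255 255]
[... 246 characters left out ...]
4 158]
 [ 85 176 255 137 239 255 255 255 255 255 255 255 255 255 255]
 [ 85 231 255 255 255 255 255 255 255 255 255 255 230 231 230]
 [ 88  93 183 178 182 181 181 179 182 181 182 182 183 182 181]
 [ 87  96 186 180 182 182 181 179 182 182 183 185 184 183 182]
 [ 87  85 188 181 179 180 181 180 182 182 183 184 183 183 181]
 [ 87  86 145 180 180 183 180 178 181 181 183 184 181 182 180]
 [ 86  85 128 181 178 182 180 181 180 182 181 183 183 182 181]
 [ 85  86 103 184 178 183 180 181 180 182 183 183 184 182 180]
 [ 84  86  95 187 180 182 185 184 185 164 166 167 171 184 183]
 [ 85  84  83 161 155 120 121 109 104 105 104 105  99  66  65]
 [ 85  84  85  82  69  70  70  83  94  94  91  93  92  73  71]]
```

```bash
python3 - <<'E'
from h import *
g=cv2.cvtColor(bot.grab_frame("scene"),cv2.COLOR_BGR2GRAY);print(g[206:225,234:254])
s=cv2.cvtColor(cv2.imread("pics/scene0.png"),cv2.COLOR_BGR2GRAY);print("hole",s[210:221,238:250])
t=bot.grab_frame("top");t=cv2.cvtColor(t,cv2.COLOR_BGR2GRAY);print(t[208:232,300:326:1][::2])
m=bot.camera_model("top");K=np.array(m["camera_matrix"]);T=np.array(m["extrinsics"])
for z in(.08,.09,.178):
    q=K@(np.linalg.inv(T)@[.5566,-.0335,z,1])[:3];print(z,q/q[2])
E
```

```text
[[233 255 255 255 255 255 247 159 156 205 255 255 255 255 255 255 255 255
  253 156]
 [207 255 255 255 255 255 239 157 156 178 255 255 255 255 255 255 255 255
  255 135]
 [228 255 255 255 255 255 255 156 159 186 255 255 255 255 255 255 255 255
  255 255]
 [255 255 255 255 255 255 255 156 160 166 235 255 255 255 255 255 255 255
  255 255]
 [255 255 255 255 255 255 223 160 165 152 116  96 237 255 255 255 255 255
  255 255]
 [255 255 255 255 255 215  91 145 166 161 139  69 100 243 255 255 255 255
  255 255]
 [255 255 255 255 255  72  91 133 168 163 144  70  72 126 252 255 255 255
  255 255]
 [255 255 255 255 210  80  96 133 171 165 147  83  73 126 255 255 255 255
  255 255]
 [255 255 255 255 213  79  72  95 145 138 106  76  74  82 231 255 255 255
  255 255]
 [255 255 255 255 201  79  74  76  76  76  78  79  74  71 219 255 255 255
  255 255]
 [255 255 255 255 255  67  87  77  78  78  78  77  73 100 245 255 255 255
  255 255]
 [255 255 255 255 255 114  65  75  77  78  76  72  73 133 221 248 255 255
  255 255]
 [255 255 255 255 255 255  78  62  67  69  67  85 160 227 219 250 255 255
  255 
[... 1830 characters left out ...]
55 255 255 251]
 [255 255 255 255 255 255 254 228 186 146 124 115 121 145 179 213 243 255
  255 255 255 255 255 255 255 244]
 [255 255 255 255 255 255 255 255 253 242 232 230 232 242 252 255 255 255
  255 255 255 255 255 255 255 242]
 [254 255 255 255 255 255 255 255 255 255 255 255 255 255 255 255 255 255
  255 255 255 255 255 255 255 235]
 [229 255 255 255 255 255 255 255 255 255 255 255 255 255 255 255 255 255
  255 255 255 255 255 255 253 222]
 [251 255 255 255 255 255 255 255 255 255 255 255 255 255 255 255 255 255
  255 244 219 210 233 253 245 205]]
0.08 [311.46196192 218.76423311   1.        ]
0.09 [311.74029347 218.44806382   1.        ]
0.178 [314.38400016 215.44495884   1.        ]
```

```bash
python3 -c "
from bench import bot
print(bot.finish_job())"
```

```text
the job is handed in; nothing more can be done
None
```

The job is handed in, with no verdict returned: the rod stands bottomed in the pocket at about 63 mm by arm position, its ring on the face as far as the scene camera can resolve, and the stop is released at about 62.5 mm.

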